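# Fire the spring hammer at the cup carriage

## Robot

A 6-joint arm with a two-finger parallel gripper is mounted at the origin on a cart in front of the work surface, level with it; the furniture and walls round the work are solid. World frame = base frame: x ahead of the robot, y to its left, z up, the work surface at z = 0. Lengths are in m, angles in degrees, forces in N, time in s.
With the tool pointing down it reaches from about 0.4 to 0.825 m from the base axis. Payload 7 kg.
Tool frame: the origin (TCP) lies at the very end of the fingers, on their centre line; the grasp point (between the pads) lies 19 mm behind it (ctrl.grip_point_offset is the distance from the TCP to the grasp point, in m); x points along the fingers, z is the direction in which the jaws open and shut, and the axes are right-handed (so a half turn about x gives the same grasp; the last joint's range is limited). The gripper opens to 88 mm and grips with 3 to 60 N. Pads are 19 mm wide; open, the fingers measure 130 mm over their backs; the gripper's body (78 mm by 193 mm) begins 47 mm behind the grasp point.
Start: joints at [91.794, 20.546, 0.682, 0, -70.136, -16.507], TCP at [0.171, 0.653, 0.2] pointing down, gripper open.
Joint ranges: [-176.03, 176.03], [-82.01, 121.73], [-58.28, 71.71], [-173.87, 95.51], [-174.79, -0.11], [-173.66, 173.66]. Speed limits (degrees/s): [136.94, 136.94, 172.46, 180, 180, 180].

## Interface

Orientations are given as [roll, pitch, yaw] about the fixed x, y, z axes, in that order (R = Rz(yaw) Ry(pitch) Rx(roll)).
In Python, from plant import get_obs, snapshot, calibration, close_job, ctrl gives the robot as it stands.
- The arm moves only by the tool move_arm, never from a script. Its argument "commands" is a list that holds one entry, the list of rows, each a list of 4 numbers: the shift along the tool's x, y, z in cm, then the turn about the tool's x in rad. In form: [[[dx, dy, dz, spin], ...]]. A call has 1 to 8 rows; each row shifts and turns the commanded pose from where the row before left it, along the tool's axes as they then stand; what a row does not reach is not made up. A row lasts 1/10 s, in which the tool goes at most 50 mm and 8.59 degrees, less where a joint would pass 70% of its speed; a pose out of reach is approached as far as the arm can. A call with a gripper value outside its range is refused whole. "jaw" is the finger opening in cm, from 0 to 8.76, set as the call begins (left out, the last holds). The fingers move at their own pace and stop on an object; the grip force is fixed at half the most. Time passes only in rows, so rows that do not move let the fingers close. It gives the time, the measured TCP pose, the force and the opening at its end, in the units of the state.
- get_obs(): the state, without advancing time (a new reading comes with each control period).
- snapshot(name): name is "side" or "top"; returns (picture, depth): 384x512x3 uint8, red, green, blue; 384x512 float32, m along the optical axis (not along the pixel's ray), 0 where there is no reading.
- calibration(name): a dict with "mtx" (3x3 intrinsics, pixels), "T" (4x4, takes a point from camera to world coordinates). Camera axes: x right, y up, looking along -z (the intrinsics and any distortion apply to the point x, -y, -z); pixel columns grow to the right and rows downward; lengths in m; the calibration is good to about 2 mm. A picture is of the moment at which its call begins. calibration takes no time and is no camera call.
- close_job(): hands the job in, once; it reports no verdict.
The state is a dict: "clock": time; "joint_pos": joint angles; "qvel": joint speeds; "tau": joint torques, N m; "tool_pos": TCP position; "orientation": TCP orientation; "force": force on the tool from outside, world axes, zero at the start; "moment": the same for the moment, N m; "opening": finger opening in m.
Only numpy, scipy, OpenCV 4.12 (cv2) and the standard library are available. Lean on these libraries where they do the work, as an engineer would, in place of code of your own. Each camera call takes 0.05 s, during which the arm holds its last target. There are 200 camera calls.

## Task

Shock-test the capped cup on the bench tester: draw the hammer back by its black knob until the sear catches and let go of it so that it stays cocked by itself, then press the red paddle down to trip the sear, so that the hammer flies home and drives the cup carriage along its scale. The cup must get its blow only from a hammer that the sear has let go: do not touch the carriage or its cup, and leave the bottle, petri dish and marker round the tester where they are.

Things in the scene. Friction and masses are not known exactly. Their poses are not given: they have to be found in the camera images.
- tester: Bench shock tester, screwed down: white base plate 352 x 84 x 10 mm (x -165 to +187). Origin on the worktop under the sear pawl, on the hammer's centre line. x axis: firing direction, hammer to carriage; y: from the hammer to the side of the red paddle; z up. Guide portals on the bar are 47 mm high. Keep the arm off the tall fixed microscope (y beyond +0.17 m, x beyond 0.45 m)
- hammer (a joint): The sprung hammer, a steel bar that slides along the tester's x axis. 0 = at home, 0.050 m = fully drawn back (towards the tester's -x) against its stop; it can be pushed past home to -0.010. The spring pulls it home with 220 N/m (about 9 N when cocked; up to about 12 N while the tooth rides under the sear pawl). The sear catches behind the brass tooth once it is drawn past 0.041; a cocked, free hammer rests at about 0.040
- hammer_knob (a point): Centre of the hammer's round black knob: upright cylinder, 24 mm diameter, 30 mm high, its top 15 mm above this point, on a thinner neck. It travels with the hammer; 100 mm behind the tester's origin with the hammer at home. Nothing within 60 mm of it stands higher than 47 mm above the worktop, which is 3 mm below the knob's lower edge
- sear (a joint): Sear rocker, hinged on a pin along the tester's x axis. 0 = at rest, pawl down (sprung to it); grows as the red paddle is pressed, to 0.32 rad at its stop. The hammer is let go at about 0.18 rad. The paddle needs 2 to 4 N
- paddle_top (a point): Centre of the upper face of the red trip paddle, 30 mm (along tester x) by 34 mm (along tester y), about 59 mm above the worktop and 93 mm from the hammer's centre line. Pressing it straight down by about 11 mm trips the sear; it meets its stop 19 mm down
- carriage (a joint): Aluminium carriage in front of the hammer that bears the clamped white capped cup (38 mm across, top 84 mm above the worktop); slides on two rails along the tester's x axis with 0.5 N of friction and stays where it stops. 0 = back against the hammer's nose (starts within 2 mm of it), 0.060 m = far end stop. A proper shot drives it about 35 to 50 mm
- carriage_pointer (a point): Tip of the carriage's small red pointer beside the scale, on the paddle's side
- oil_bottle_mid (a point): Bystander: small brown bottle with black cap, 28 mm diameter, 66 mm high, loose; point half-way up
- petri_mid (a point): Bystander: tan petri dish, 60 mm diameter, 14 mm high, loose; point at its centre
- marker_mid (a point): Bystander: white marker pen with black cap, 122 x 13 mm, lying loose; point at its centre

How it is judged (in metres and radians):
On the way, in this order (a step that is already met when the one before it is completed fails the run):
1. the hammer stays cocked on its sear, the hand off it, and the carriage has not yet been driven (value of joint hammer above 0.036 m and contact force between each of the fingers, the arm and hammer below 0.3 N and value of joint carriage below 0.006 m), for 0.2 s.
2. the sear has been tripped: the hammer has flown home and driven the carriage at least 12 mm along its scale (value of joint hammer below 0.005 m and value of joint carriage above 0.012 m), for 0.2 s.
At the end, for the whole second after the job is handed in: The hammer is home (drawn back by less than 5 mm), the paddle is back up (sear below 0.06 rad), and the carriage rests at least 12 mm along its scale (all of step 2 and value of joint sear below 0.06 rad and velocity of joint carriage below 0.01 m/s); the robot touches nothing.
It fails at once if the robot touches the carriage or its cup (contact force between any of the fingers, the arm and carriage above 0.5 N).
It fails at once if the bottle, petri dish or marker is moved by more than 30 mm (distance of any of oil_bottle_mid, petri_mid, marker_mid from where it was at the start of the episode above 0.03 m).
It also fails if it takes over 48 s, if anything falls off the work surface, if the arm or the gripper's body presses on something with over 40 N, if the wrist force passes 120 N, or if a joint passes its speed limit or range.

## Working session

There is one attempt and no reset: what is moved stays moved. The work goes in short steps, Python scripts to look and compute and a tool call to move; the robot and the scene stay as the last step left them, time stands still between calls to the robot, and variables do not carry over. Pictures are saved under pics/ and viewed, about 8 in all and at most 12, crops included, and the job is handed in when it is done.

Besides the shell and the picture viewer there is one more tool, called after "Request:" as a command line: name --argument value ..., lists and objects as JSON in quotes. move_arm: Moves the arm, as the interface text tells. Its arguments: {"type":"object","properties":{"commands":{"type":"array"},"jaw":{"type":"number"}},"required":["commands"]}

```bash
mkdir -p pics; ls
cat > h.py <<'E'
import numpy as np, cv2
from plant import *
def shot(n):
    p,d=snapshot(n); np.savez(f'/tmp/{n}.npz',p=p,d=d); return p,d
def world(n,d,us,vs):
    c=calibration(n);K=c['mtx'];T=np.array(c['T']);us=np.asarray(us);vs=np.asarray(vs)
    z=d[vs,us]; X=np.stack([(us-K[0][2])/K[0][0]*z,-(vs-K[1][2])/K[1][1]*z,-z,np.ones_like(z)],-1)
    return (X@T.T)[:,:3]
E
python3 - <<'E'
from h import *
for n in ['top','side']:
    p,d=shot(n); c=calibration(n); print(n,c)
    cv2.imwrite(f'pics/{n}0.png',cv2.resize(p[:,:,::-1],(768,576),interpolation=cv2.INTER_CUBIC))
print(get_obs())
E
```

```text
pics
top {'mtx': array([[360.66538631,   0.        , 254.88922582],
       [  0.        , 360.66538631, 192.9223804 ],
       [  0.        ,   0.        ,   1.        ]]), 'T': array([[-0.00949029,  0.98393654, -0.17826614,  0.3615883 ],
       [-0.99977044, -0.00591186,  0.02059398, -0.09511458],
       [ 0.01920928,  0.17842066,  0.98376678,  0.91458838],
       [ 0.        ,  0.        ,  0.        ,  1.        ]])}
side {'mtx': array([[386.71016176,   0.        , 248.98096774],
       [  0.        , 386.71016176, 188.00754203],
       [  0.        ,   0.        ,   1.        ]]), 'T': array([[-0.98470106,  0.13002279, -0.11600813,  0.40640718],
       [-0.17308497, -0.65291208,  0.7373923 ,  0.53086451],
       [ 0.0201347 ,  0.74619025,  0.66542821,  0.63598782],
       [ 0.        ,  0.        ,  0.        ,  1.        ]])}
{'clock': 0.1, 'joint_pos': array([ 9.17920573e+01,  2.05872333e+01,  6.38982850e-01, -1.70769690e-02,
       -7.01361344e+01, -1.65052211e+01]), 'qvel': array([-0.03722771, -0.08245845,  0.09763336,  0.17208394,  0.02747523,
       -0.01699252]), 'tau': array([ 1.37509596e-04, -5.84160447e+01,  2.93751454e+01,  7.01547682e+00,
        1.01305961e-02, -4.82365567e-05]), 'tool_pos': array([0.17136879, 0.65239014, 0.19941928]), 'orientation': array([  5.73472864,  89.91410118, -98.98424957]), 'force': array([ 0.24451561, -0.87892493, -0.17471145]), 'moment': array([ 0.00160865, -0.03162196,  0.03610337]), 'opening': 0.08782644854121165}
```

View pics/top0.png

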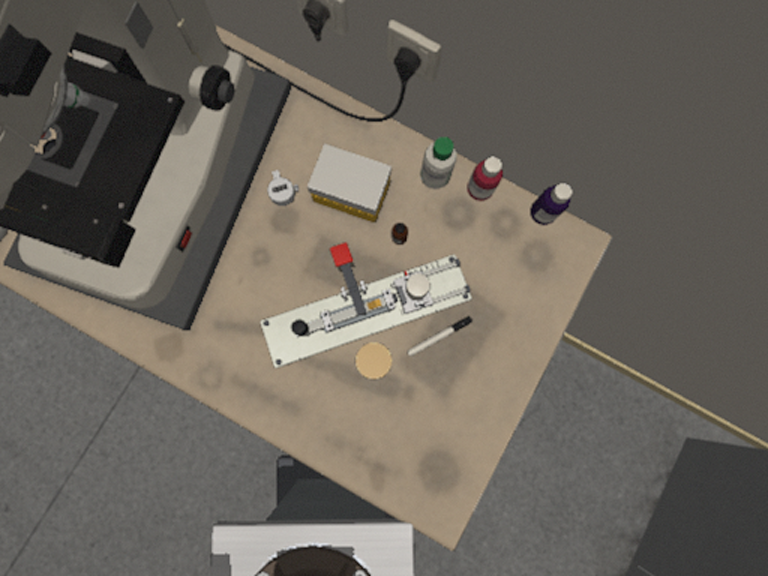

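View pics/side0.png

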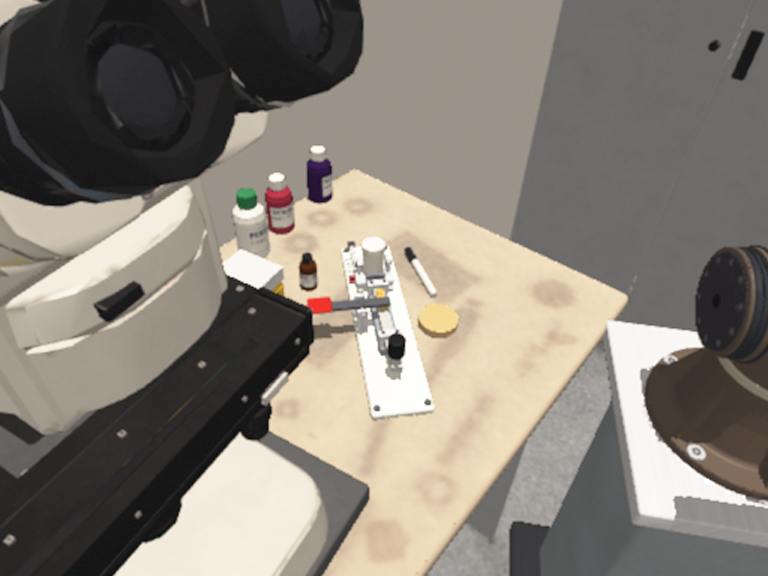

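The top view (768x576 scale) shows the knob at (299,327), red paddle at (342,254), cup at (418,286), pointer near (405,273), petri at (374,360), marker at (440,337) and bottle at (400,232). The side view shows the knob at (397,346) and the paddle at (320,305).

Run:
```python
from h import *
def load(n): z=np.load(f'/tmp/{n}.npz'); return z['p'],z['d']
res={}
for n,boxes in {'top':{'paddle':(215,155,245,185),'knob':(190,208,212,228)},'side':{'paddle':(200,190,228,215),'knob':(255,218,275,245)}}.items():
    p,d=load(n); hsv=cv2.cvtColor(p,cv2.COLOR_RGB2HSV)
    for k,(a,b,c,e) in boxes.items():
        h=hsv[b:e,a:c]
        m=((h[...,0]<8)|(h[...,0]>172))&(h[...,1]>150) if k=='paddle' else h[...,2]<60
        vs,us=np.nonzero(m); W=world(n,d,us+a,vs+b)
        t=W[W[:,2]>np.percentile(W[:,2],90)-.006] 
        print(n,k,len(us),'zrange',np.percentile(W[:,2],[2,50,90]).round(4),'top',len(t),((t.min(0)+t.max(0))/2).round(4),np.ptp(t,axis=0).round(3),t.mean(0).round(4))
p,d=load('top')
for k,(u,v) in dict(cup=(418,286),petri=(374,360),bottle=(400,232),mark=(440,337),ptr=(405,273),bp1=(265,322),bp2=(278,362),bp3=(455,260),bp4=(468,295)).items():
    print(k,world('top',d,[int(u/1.5)],[int(v/1.5)]).round(4))
# microscope: tallest near
vs,us=np.mgrid[0:384,0:512]; W=world('top',d,us.ravel(),vs.ravel())
q=W[(W[:,2]>.03)&(W[:,1]>.05)&(W[:,0]>.2)]
for x in np.arange(.3,.9,.05):
    r=q[(abs(q[:,0]-x)<.025)&(q[:,1]>.12)]
    if len(r): print(round(x,2),'ymin',r[:,1].min().round(3),'high ymin',r[r[:,2]>.12][:,1].min().round(3) if (r[:,2]>.12).any() else None,r[:,2].max().round(2))
```

```text
top paddle 154 zrange [0.0059 0.0589 0.0607] top 148 [ 0.5764 -0.0456  0.0593] [0.036 0.034 0.007] [ 0.5762 -0.0458  0.059 ]
top knob 78 zrange [0.0468 0.0794 0.0816] top 61 [ 0.4129 -0.0339  0.4957] [0.103 0.122 0.838] [0.454  0.0159 0.0937]
side paddle 143 zrange [0.0562 0.0592 0.0606] top 142 [0.5001 0.2339 0.3454] [0.187 0.594 0.581] [ 0.5708 -0.0333  0.0713]
side knob 152 zrange [0.0572 0.0782 0.0808] top 87 [0.4352 0.2702 0.3557] [0.058 0.521 0.561] [0.4542 0.0278 0.086 ]
cup [[ 0.5187 -0.1668  0.0843]]
petri [[ 0.4063 -0.0982  0.0137]]
bottle [[ 0.6133 -0.1412  0.0607]]
mark [[ 0.4455 -0.2091  0.0102]]
ptr [[ 0.5509 -0.1522  0.0235]]
bp1 [[0.4725 0.0841 0.0128]]
bp2 [[0.4052 0.0599 0.0132]]
bp3 [[ 0.5739 -0.2367  0.023 ]]
bp4 [[ 0.5167 -0.2599  0.0095]]
0.45 ymin 0.201 high ymin None 0.05
0.5 ymin 0.183 high ymin 0.204 0.31
0.55 ymin 0.166 high ymin 0.187 0.43
0.6 ymin 0.147 high ymin 0.169 0.47
0.65 ymin 0.129 high ymin 0.149 0.48
0.7 ymin 0.12 high ymin 0.136 0.49
0.75 ymin 0.12 high ymin 0.168 0.45
0.8 ymin 0.12 high ymin 0.12 0.38
0.85 ymin 0.12 high ymin 0.121 0.33
0.9 ymin 0.12 high ymin 0.139 0.26
```

```bash
cat >> h.py <<'E'
def axes():
    from scipy.spatial.transform import Rotation as R
    o=get_obs(); return o,R.from_euler('xyz',o['orientation'],degrees=True).as_matrix()
def rel(target):  # shift in tool axes, cm
    o,M=axes(); return (M.T@(np.array(target)-o['tool_pos'])*100).round(2)
E
python3 - <<'E'
from h import *
def load(n): z=np.load(f'/tmp/{n}.npz'); return z['p'],z['d']
for n,(a,b,c,e) in {'top':(186,204,216,232),'side':(250,212,280,250)}.items():
    p,d=load(n); vs,us=np.mgrid[b:e,a:c]; us=us.ravel();vs=vs.ravel()
    W=world(n,d,us,vs); ok=(d[vs,us]>0)&(p[vs,us].max(1)<70); 
    t=W[ok&(abs(W[:,2]-.080)<.004)]
    print(n,len(t),t.mean(0).round(4),((t.min(0)+t.max(0))/2).round(4),np.ptp(t,axis=0).round(3))
# cup top
p,d=load('top'); vs,us=np.mgrid[170:210,260:300]; W=world('top',d,us.ravel(),vs.ravel()); t=W[abs(W[:,2]-.084)<.004]
cup=t.mean(0); print('cup',cup.round(4),np.ptp(t,axis=0).round(3))
kn=np.array([.454,.023]);v=cup[:2]-kn;print('ang',np.degrees(np.arctan2(v[1],v[0])),np.linalg.norm(v))
# plate corners
hsv=cv2.cvtColor(p,cv2.COLOR_RGB2HSV)
vs,us=np.mgrid[160:255,160:330]; us=us.ravel();vs=vs.ravel();W=world('top',d,us,vs)
ok=(abs(W[:,2]-.011)<.006)&(hsv[vs,us,1]<40)&(hsv[vs,us,2]>130)
m=np.zeros((384,512),np.uint8);m[vs[ok],us[ok]]=255
m=cv2.morphologyEx(m,cv2.MORPH_CLOSE,np.ones((15,15)));cs,_=cv2.findContours(m,0,1);c=max(cs,key=cv2.contourArea)[:,0]
c=c[d[c[:,1],c[:,0]]>0]
P=world('top',d,c[:,0],c[:,1]);P=P[abs(P[:,2]-.011)<.006]
r=cv2.minAreaRect(P[:,:2].astype(np.float32));print(r)
print(rel([.17,.45,.2]),axes()[1].round(3))
E
```

```text
top 62 [0.4552 0.0178 0.0799] [0.4548 0.0177 0.0801] [0.019 0.019 0.007]
side 86 [0.4551 0.0218 0.0798] [0.4549 0.0206 0.0794] [0.02  0.022 0.007]
cup [ 0.5202 -0.167   0.084 ] [0.036 0.037 0.008]
ang -70.78220352974293 0.20120322683832237
((0.46630674600601196, -0.09464409947395325), (0.13857847452163696, 0.3513566553592682), 19.037796020507812)
[-0.03  5.01 19.61] [[-0.     0.967 -0.254]
 [-0.001 -0.254 -0.967]
 [-1.     0.     0.001]]
```

Request:
move_arm --commands '[[[0, 0.4, 2.5, 0], [0, 0.4, 2.5, 0], [0, 0.4, 2.5, 0], [0, 0.4, 2.5, 0], [0, 0.4, 2.5, 0], [0, 0.4, 2.5, 0], [0, 0.4, 2.5, 0], [0, 0.4, 2.5, 0]]]'

```text
clock: 0.9
tool_pos: [0.1515, 0.4499, 0.1999]
orientation: [2.5, 90.0, -102.2]
force: [-0.1, -0.1, 0.5]
opening: 0.0878
```

```bash
python3 -c "
from h import *
print(rel([.3,.28,.2]),get_obs()['tool_pos'],get_obs()['joint_pos'].round(1),get_obs()['clock'])"
```

```text
[-0.   18.68 12.66] [0.15149984 0.44990807 0.19988535] [ 95.2   1.4 -23.6  -0.  -65.  -19.9] 0.9
```

Request:
move_arm --commands '[[[0, 2.34, 1.58, 0], [0, 2.34, 1.58, 0], [0, 2.34, 1.58, 0], [0, 2.34, 1.58, 0], [0, 2.34, 1.58, 0], [0, 2.34, 1.58, 0], [0, 2.34, 1.58, 0], [0, 2.34, 1.58, 0]]]'

```text
clock: 1.7
tool_pos: [0.301, 0.2803, 0.2002]
orientation: [-77.5, 90.0, 177.8]
force: [0.7, 0.1, 0.3]
opening: 0.0875
```

```bash
python3 -c "
from h import *
print(rel([.455,.0195,.2]),get_obs()['tool_pos'],get_obs()['joint_pos'].round(1),get_obs()['clock'])"
```

```text
[1.000e-02 2.152e+01 2.132e+01] [0.30098326 0.28031249 0.20017058] [ 70.7  -5.5 -30.1  -0.  -65.4   4.6] 1.7
```

Request:
move_arm --commands '[[[0, 1.7, 3.3, 0], [0, 1.7, 3.3, 0], [0, 1.7, 3.3, 0], [0, 1.7, 3.3, 0], [0, 3.7, 2.03, 0], [0, 3.7, 2.03, 0], [0, 3.7, 2.03, 0], [0, 3.7, 2.03, 0]]]'

```text
clock: 2.5
tool_pos: [0.4562, 0.0187, 0.2003]
orientation: [155.3, 90.0, 50.6]
force: [-0.2, 1.8, 0.2]
opening: 0.0879
```

Request:
move_arm --commands '[[[0, 0, 0, -0.147], [0, 0, 0, -0.147], [0, 0, 0, -0.147], [0, 0, 0, -0.147], [0, 0, 0, 0]]]'

```text
clock: 3.0
tool_pos: [0.4551, 0.0202, 0.2]
orientation: [-96.5, 90.0, -167.4]
force: [-0.8, 0.1, 0.4]
opening: 0.0875
```

Run:
```python
from h import *
o,M=axes();print(rel([.455,.0195,.054]),o['tool_pos'],o['joint_pos'].round(1),o['clock'],M.round(3),np.degrees(np.arctan2(M[1,2],M[0,2])))
ps=[]
for n in ['top','side']:
    p,d=shot(n); ps.append(p[120:290,130:330,::-1] if n=='top' else p[130:300,160:360,::-1])
cv2.imwrite('pics/a.png',cv2.resize(np.hstack(ps),(800,340)))
```

```text
[14.6  -0.02  0.07] [0.45508798 0.02024557 0.1999834 ] [ 27.4  -0.6 -25.6  -0.  -65.   81.7] 3.0 [[-0.001  0.945  0.327]
 [-0.     0.327 -0.945]
 [-1.    -0.001 -0.   ]] -70.91068506300284
```

View pics/a.png

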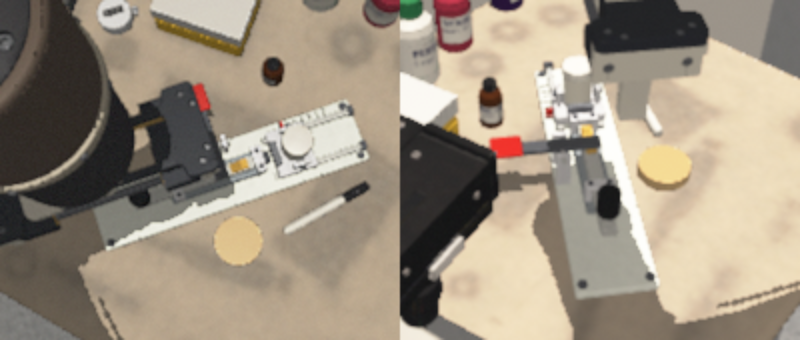

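The gripper hovers above the knob with its jaws along the tester's x axis and a clear path down. In the left half, the paddle (200,97), cup (297,140), petri and marker are all clear.

Request:
move_arm --commands '[[[2, 0, 0, 0], [2, 0, 0, 0], [2, 0, 0, 0], [2, 0, 0, 0], [2, 0, 0, 0], [1.5, 0, 0, 0], [1.0, 0, 0, 0], [0, 0, 0, 0]]]' --jaw 5.5

```text
clock: 3.9
tool_pos: [0.4545, 0.0201, 0.0742]
orientation: [-85.3, 89.9, -156.5]
force: [-0.1, -0.2, 0.3]
opening: 0.0553
```

Request:
move_arm --commands '[[[1, 0, 0, 0], [1, 0, 0, 0], [0.4, 0, 0, 0], [0, 0, 0, 0]]]'

```text
clock: 4.3
tool_pos: [0.4549, 0.0202, 0.0506]
orientation: [-83.3, 89.9, -154.4]
force: [0.5, -0.4, 0.4]
opening: 0.0553
```

Run:
```python
from h import *
o,M=axes();print(rel([.455,.0195,.056]),o['tool_pos'],o['force'],o['opening'])
p,d=shot('side')
cv2.imwrite('pics/b.png',cv2.resize(p[170:290,190:330,::-1],(700,600),interpolation=cv2.INTER_CUBIC))
```

```text
[-0.54 -0.01  0.07] [0.45488839 0.0201867  0.05064774] [ 0.47352438 -0.38091704  0.37250575] 0.055317946279006956
```

View pics/b.png

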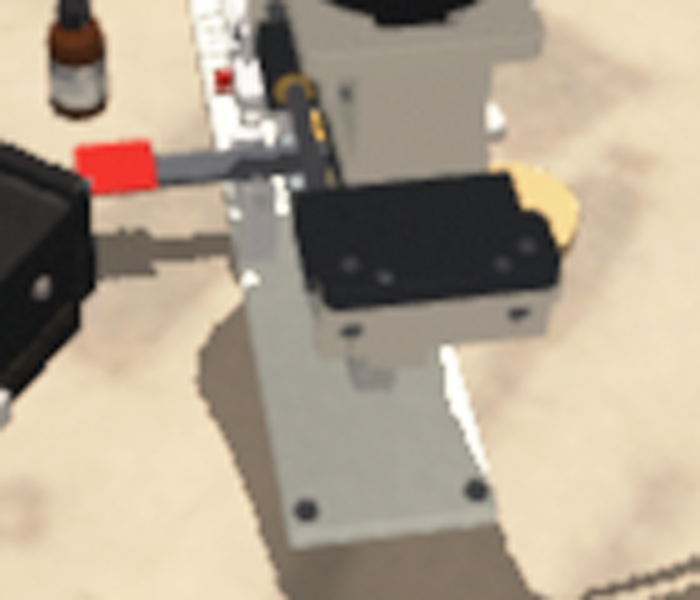

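The body is centred over the knob with nothing touched, and the paddle is at (117,165). The TCP is 5 mm lower than I wanted, so I raise it and then close.

Request:
move_arm --commands '[[[-0.5, 0, 0, 0], [0, 0, 0, 0]]]'

```text
clock: 4.55
tool_pos: [0.4561, 0.0207, 0.0573]
orientation: [90.1, 89.9, 19.1]
force: [0.1, -0.2, 0.3]
opening: 0.0554
```

Request:
move_arm --commands '[[[0, 0, 0, 0], [0, 0, 0, 0], [0, 0, 0, 0], [0, 0, 0, 0], [0, 0, 0, 0]]]' --jaw 2.0

```text
clock: 5.05
tool_pos: [0.4553, 0.0204, 0.0562]
orientation: [-92.2, 90.0, -163.2]
force: [-1.0, -0.5, -0.9]
opening: 0.0222
```

Request:
move_arm --commands '[[[0, 0, 0, 0], [0, 0, 0, 0]]]' --jaw 1.5

```text
clock: 5.25
tool_pos: [0.4553, 0.0204, 0.0562]
orientation: [-77.4, 90.0, -148.4]
force: [-0.6, 0.6, 0.4]
opening: 0.0158
```

Run:
```python
from h import *
o,M=axes();print(o['tool_pos'],o['force'],o['opening'],M.round(3))
ps=[]
for n in ['top','side']:
    p,d=shot(n); ps.append(p[150:270,140:280,::-1] if n=='top' else p[170:290,190:330,::-1])
cv2.imwrite('pics/c.png',cv2.resize(np.hstack(ps),(800,343),interpolation=cv2.INTER_CUBIC))
```

```text
[0.45532972 0.02039585 0.05624156] [-0.56029523  0.64310337  0.42908139] 0.01575037735575309 [[-0.     0.946  0.325]
 [-0.     0.325 -0.946]
 [-1.    -0.     0.   ]]
```

View pics/c.png

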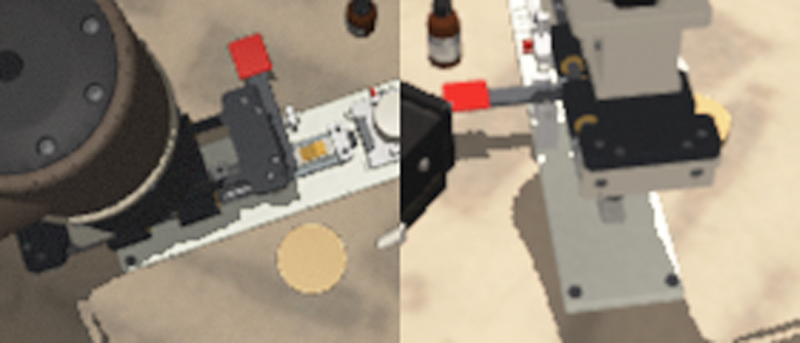

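The opening followed the command below the 24 mm knob diameter, so I may not be holding it. The picture hides the knob. One more closing test will tell.

Request:
move_arm --commands '[[[0, 0, 0, 0], [0, 0, 0, 0], [0, 0, 0, 0]]]' --jaw 1.0

```text
clock: 5.65
tool_pos: [0.4553, 0.0204, 0.0563]
orientation: [36.7, 90.0, -34.3]
force: [0.3, -0.9, -0.2]
opening: 0.0101
```

Run:
```python
from h import *
O=np.array([.4876,-.075]);a=np.radians(-71);X=np.array([np.cos(a),np.sin(a)]);Y=np.array([-X[1],X[0]])
for n in ['top','side']:
    z=np.load(f'/tmp/{n}.npz');p,d=z['p'],z['d'];vs,us=np.mgrid[0:384,0:512];us=us.ravel();vs=vs.ravel()
    W=world(n,d,us,vs);t=np.c_[(W[:,:2]-O)@X,(W[:,:2]-O)@Y,W[:,2]]*1000
    ok=(abs(t[:,0]+100)<70)&(abs(t[:,1])<50)&(t[:,2]>40)&(t[:,2]<110)&(d[vs,us]>0)
    print(n,ok.sum())
    for i in np.nonzero(ok)[0][::max(1,ok.sum()//50)]: print((us[i],vs[i]),t[i].round(0),p[vs[i],us[i]])
o=get_obs();print((o['tool_pos'][:2]-O)@X,(o['tool_pos'][:2]-O)@Y)
```

```text
top 30
(np.int64(217), np.int64(206)) [-51.  17.  48.] [116 115 108]
(np.int64(214), np.int64(207)) [-59.  17.  45.] [117 118 110]
(np.int64(215), np.int64(207)) [-57.  17.  44.] [120 121 115]
(np.int64(216), np.int64(207)) [-54.  15.  49.] [109 108 106]
(np.int64(217), np.int64(207)) [-52.  15.  45.] [113 111 108]
(np.int64(218), np.int64(207)) [-50.  14.  45.] [103 102  99]
(np.int64(214), np.int64(208)) [-60.  15.  46.] [110 109 106]
(np.int64(215), np.int64(208)) [-57.  14.  45.] [112 110 107]
(np.int64(216), np.int64(208)) [-55.  13.  47.] [92 91 92]
(np.int64(217), np.int64(208)) [-53.  12.  49.] [90 88 88]
(np.int64(218), np.int64(208)) [-50.  12.  46.] [104 103 102]
(np.int64(214), np.int64(209)) [-60.  13.  47.] [114 111 110]
(np.int64(215), np.int64(209)) [-58.  12.  47.] [100  99  99]
(np.int64(216), np.int64(209)) [-56.  11.  49.] [57 58 59]
(np.int64(217), np.int64(209)) [-53.  10.  50.] [54 56 57]
(np.int64(218), np.int64(209)) [-51.  10.  44.] [99 98 97]
(np.int64(214), np.int64(210)) [-61.  11.  45.] [102 101 100]
(np.int64(215), np.int64(210)) [-59.   9.  49.] [106 1
[... 1229 characters left out ...]
114 107]
(np.int64(261), np.int64(240)) [-103.    5.   44.] [125 122 115]
(np.int64(262), np.int64(240)) [-105.    4.   46.] [123 121 113]
(np.int64(263), np.int64(240)) [-106.    2.   47.] [119 117 111]
(np.int64(264), np.int64(240)) [-109.    1.   50.] [111 108 104]
(np.int64(265), np.int64(240)) [-105.   -3.   45.] [109 106 101]
(np.int64(261), np.int64(241)) [-103.    5.   41.] [133 130 122]
(np.int64(262), np.int64(241)) [-104.    3.   41.] [137 134 126]
(np.int64(263), np.int64(241)) [-105.    1.   42.] [137 133 126]
(np.int64(264), np.int64(241)) [-104.   -1.   41.] [136 133 126]
(np.int64(263), np.int64(242)) [-106.    2.   41.] [135 132 125]
-0.10069761815529518 0.000553922437779221
```

Run:
```python
from h import *
O=np.array([.4876,-.075]);a=np.radians(-71);X=np.array([np.cos(a),np.sin(a)]);Y=np.array([-X[1],X[0]])
n='side';z=np.load(f'/tmp/{n}.npz');p,d=z['p'],z['d']
for u in (260,265,268):
  vs=np.arange(222,250);us=vs*0+u;W=world(n,d,us,vs);t=np.c_[(W[:,:2]-O)@X,(W[:,:2]-O)@Y,W[:,2]]*1000
  for v,r in zip(vs,t): print(u,v,r.round(0),p[v,u],end=' | ' if v%2 else '\n')
```

```text
260 222 [-190.   29.  191.] [36 37 39]
260 223 [-193.   29.  192.] [34 35 39] | 260 224 [-195.   30.  192.] [35 36 40]
260 225 [-197.   30.  192.] [37 38 41] | 260 226 [-198.   30.  191.] [39 39 42]
260 227 [-198.   30.  189.] [35 35 40] | 260 228 [-198.   30.  186.] [34 36 39]
260 229 [-198.   30.  185.] [73 70 68] | 260 230 [-196.   29.  180.] [132 125 115]
260 231 [-196.   29.  177.] [159 149 136] | 260 232 [-196.   29.  175.] [131 124 114]
260 233 [-189.   27.  164.] [81 79 78] | 260 234 [-190.   28.  163.] [64 64 64]
260 235 [-190.   28.  161.] [115 110 102] | 260 236 [-189.   27.  157.] [152 143 131]
260 237 [-190.   27.  156.] [147 139 127] | 260 238 [-189.   27.  151.] [144 137 125]
260 239 [-189.   27.  150.] [138 133 124] | 260 240 [-99.   6.  40.] [127 125 119]
260 241 [-99.   6.  37.] [125 123 116] | 260 242 [-103.    7.   38.] [127 125 118]
260 243 [-107.    8.   40.] [129 126 120] | 260 244 [-108.    8.   38.] [132 129 122]
260 245 [-110.    8.   38.] [138 136 128] | 260 246 [-110.    8.   34.] [145 142 133]
260 247 [-110.    8.   31.] [154 151 141] | 260 248 [-109.    
[... 1697 characters left out ...]
68 233 [-190.   14.  163.] [159 149 136] | 268 234 [-191.   14.  162.] [159 150 136]
268 235 [-189.   14.  158.] [159 149 136] | 268 236 [-190.   14.  156.] [159 150 137]
268 237 [-189.   14.  153.] [160 150 137] | 268 238 [-191.   14.  152.] [147 141 130]
268 239 [-73. -17.   9.] [148 146 135] | 268 240 [-77. -16.  11.] [157 155 144]
268 241 [-81. -15.  12.] [156 155 142] | 268 242 [-82. -15.  10.] [154 152 141]
268 243 [-85. -14.  10.] [151 148 139] | 268 244 [-89. -14.  12.] [148 146 137]
268 245 [-89. -14.   9.] [143 140 131] | 268 246 [-93. -13.  11.] [146 142 133]
268 247 [-97. -12.  12.] [155 151 141] | 268 248 [-98. -12.  11.] [160 157 146]
268 249 [-102.  -11.   12.] [166 163 152] |
```

```bash
python3 - <<'E'
from h import *
O=np.array([.4876,-.075]);a=np.radians(-71);X=np.array([np.cos(a),np.sin(a)]);Y=np.array([-X[1],X[0]])
c=calibration('side');K=c['mtx'];Ti=np.linalg.inv(c['T'])
for tx in (-56,-35,-144,-165):
  for z in (.2,.228,.266):
    w=np.r_[O+X*tx/1000,z,1];q=(Ti@w);u=K[0,2]+K[0,0]*q[0]/-q[2];v=K[1,2]-K[1,1]*q[1]/-q[2]
    print(tx,z,'raw',u.round(),v.round(),'in a.png',(400+(u-160)*2).round(),((v-130)*2).round())
E
python3 -c "
import cv2;p=cv2.imread('pics/a.png');cv2.imwrite('pics/a2.png',cv2.resize(p[0:220,540:760],(660,600)))"
```

```text
-56 0.2 raw 263.0 164.0 in a.png 605.0 68.0
-56 0.228 raw 263.0 152.0 in a.png 607.0 43.0
-56 0.266 raw 264.0 134.0 in a.png 609.0 7.0
-35 0.2 raw 261.0 157.0 in a.png 601.0 54.0
-35 0.228 raw 261.0 145.0 in a.png 602.0 29.0
-35 0.266 raw 262.0 127.0 in a.png 604.0 -6.0
-144 0.2 raw 272.0 197.0 in a.png 625.0 133.0
-144 0.228 raw 273.0 184.0 in a.png 627.0 108.0
-144 0.266 raw 275.0 165.0 in a.png 630.0 71.0
-165 0.2 raw 275.0 205.0 in a.png 630.0 151.0
-165 0.228 raw 276.0 193.0 in a.png 632.0 125.0
-165 0.266 raw 278.0 174.0 in a.png 636.0 88.0
```

View pics/a2.png

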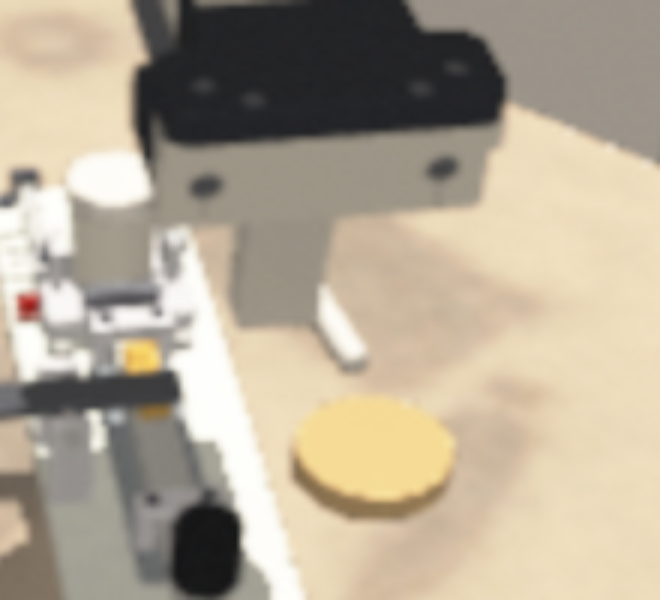

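The rear fingertip at (280,325) in this enlarged crop sits about 30 mm higher than the reported TCP implies. The body's lower edge also reads 28 mm too high by depth. So the fingers closed above the knob. I'll lift, open and measure the tips directly.

Request:
move_arm --commands '[[[-2, 0, 0, 0], [-3, 0, 0, 0], [-3, 0, 0, 0], [-3, 0, 0, 0], [-3, 0, 0, 0], [0, 0, 0, 0], [0, 0, 0, 0]]]' --jaw 5.5

```text
clock: 6.35
tool_pos: [0.4555, 0.0206, 0.1967]
orientation: [107.5, 89.9, 36.5]
force: [0.1, -0.0, -0.1]
opening: 0.0538
```

Run:
```python
from h import *
O=np.array([.4876,-.075]);a=np.radians(-71);X=np.array([np.cos(a),np.sin(a)]);Y=np.array([-X[1],X[0]])
n='side';p,d=shot(n)
vs,us=np.mgrid[0:384,0:512];us=us.ravel();vs=vs.ravel()
W=world(n,d,us,vs);t=np.c_[(W[:,:2]-O)@X,(W[:,:2]-O)@Y,W[:,2]]*1000
o=get_obs();print(o['tool_pos'],o['opening'])
ok=(abs(t[:,0]+100)<110)&(abs(t[:,1])<60)&(t[:,2]>120)&(t[:,2]<330)&(d[vs,us]>0)
for lo in range(130,330,10):
    q=t[ok&(t[:,2]>=lo)&(t[:,2]<lo+10)]
    if len(q): print(lo,len(q),q.min(0).round(),q.max(0).round())
```

```text
[0.45489722 0.02038242 0.19583717] 0.05459911132434624
220 26 [-145.  -10.  225.] [-135.   12.  230.]
230 72 [-146.  -10.  231.] [-133.   12.  240.]
240 63 [-146.  -10.  240.] [-138.   12.  250.]
250 16 [-148.   -9.  250.] [-145.   10.  254.]
260 3 [-62.  12. 266.] [-59.  12. 268.]
270 6 [-70.  12. 271.] [-58.  12. 274.]
280 11 [-190.  -35.  288.] [-188.   28.  290.]
290 357 [-192.  -38.  290.] [-15.  40. 300.]
300 499 [-192.  -39.  300.] [-13.  40. 310.]
310 482 [-197.  -39.  310.] [-14.  40. 320.]
320 420 [-200.  -39.  320.] [-13.  40. 330.]
```

The tips are at z≈0.225 while the reported TCP is 0.196, so the real tips sit 29 mm higher. x and y agree within 1 mm. For tips at 0.056 I go to a reported z of about 0.027.

Request:
move_arm --commands '[[[2.5, 0, 0, 0], [2.5, 0, 0, 0], [2.5, 0, 0, 0], [2.5, 0, 0, 0], [2, 0, 0, 0], [1, 0, 0, 0], [0, 0, 0, 0]]]'

```text
clock: 7.1
tool_pos: [0.4539, 0.0197, 0.0645]
orientation: [-84.0, 89.8, -155.0]
force: [0.4, 0.5, 0.3]
opening: 0.055
```

Request:
move_arm --commands '[[[1, 0, 0, 0], [1, 0, 0, 0], [1, 0, 0, 0], [0.7, 0, 0, 0], [0, 0, 0, 0], [0, 0, 0, 0]]]'

```text
clock: 7.7
tool_pos: [0.4553, 0.0204, 0.0292]
orientation: [-64.3, 90.0, -135.3]
force: [0.1, -0.2, 1.3]
opening: 0.055
```

Request:
move_arm --commands '[[[0, 0, 0, 0], [0, 0, 0, 0], [0, 0, 0, 0], [0, 0, 0, 0], [0, 0, 0, 0], [0, 0, 0, 0]]]' --jaw 1.5

```text
clock: 8.3
tool_pos: [0.4554, 0.0204, 0.0294]
orientation: [79.2, 90.0, 8.2]
force: [0.1, -0.6, 2.0]
opening: 0.0234
```

The knob is gripped at an opening of 23.4 mm. Now I draw it back.

Request:
move_arm --commands '[[[0, 0, -0.5, 0], [0, 0, -0.6, 0], [0, 0, -0.6, 0], [0, 0, -0.6, 0], [0, 0, -0.6, 0], [0, 0, -0.6, 0], [0, 0, 0, 0]]]'

```text
clock: 9.0
tool_pos: [0.444, 0.0537, 0.0294]
orientation: [1.7, 90.0, -69.3]
force: [3.1, -5.5, 1.2]
opening: 0.0234
```

Request:
move_arm --commands '[[[0, 0, -0.5, 0], [0, 0, -0.4, 0], [0, 0, -0.2, 0], [0, 0, 0, 0], [0, 0, 0, 0]]]'

```text
clock: 9.5
tool_pos: [0.4406, 0.0634, 0.0294]
orientation: [-4.6, 89.9, -75.6]
force: [5.4, -9.3, 0.5]
opening: 0.0232
```

Run:
```python
from h import *
a=np.radians(-71);X=np.array([np.cos(a),np.sin(a),0])
o=get_obs();print('pull',-(o['tool_pos']-[.4554,.0204,.0294])@X,'Fx',o['force']@X,o['force'],o['opening'])
```

```text
pull 0.04550600675244528 Fx 10.576941410075264 [ 5.37955013 -9.33406432  0.4935384 ] 0.02324215561217551
```

It is drawn back 45.5 mm at 10.6 N. I ease forward to see whether the sear takes the load.

Request:
move_arm --commands '[[[0, 0, 0.2, 0], [0, 0, 0.2, 0], [0, 0, 0.1, 0], [0, 0, 0, 0], [0, 0, 0, 0]]]'

```text
clock: 10.0
tool_pos: [0.4422, 0.0586, 0.0294]
orientation: [-4.7, 89.9, -75.7]
force: [5.3, -10.2, 0.6]
opening: 0.0234
```

Request:
move_arm --commands '[[[0, 0, 0.15, 0], [0, 0, 0.1, 0], [0, 0, 0, 0], [0, 0, 0, 0]]]'

```text
clock: 10.4
tool_pos: [0.443, 0.0563, 0.0294]
orientation: [-1.5, 89.9, -72.4]
force: [5.1, -8.9, 0.6]
opening: 0.0231
```

It is not caught yet, since the load is still on the hand. I draw back further, towards the stop.

Request:
move_arm --commands '[[[0, 0, -0.4, 0], [0, 0, -0.4, 0], [0, 0, -0.2, 0], [0, 0, 0, 0], [0, 0, 0, 0]]]'

```text
clock: 10.9
tool_pos: [0.4399, 0.0655, 0.0294]
orientation: [-7.5, 89.9, -78.4]
force: [6.9, -11.1, -1.1]
opening: 0.0236
```

Request:
move_arm --commands '[[[0, 0, -0.15, 0], [0, 0, 0, 0], [0, 0, 0, 0]]]'

```text
clock: 11.2
tool_pos: [0.4397, 0.0656, 0.0293]
orientation: [-12.4, 89.8, -83.4]
force: [13.3, -21.0, -4.2]
opening: 0.0228
```

It reaches the stop (25 N) at a pull of 47.8 mm, so hammer ≈ pull + 2 mm and my earlier easing only just reached the rest point. I ease forward again, a bit further.

Request:
move_arm --commands '[[[0, 0, 0.4, 0], [0, 0, 0.4, 0], [0, 0, 0.2, 0], [0, 0, 0, 0], [0, 0, 0, 0]]]'

```text
clock: 11.7
tool_pos: [0.4426, 0.0576, 0.0294]
orientation: [-3.3, 89.9, -74.3]
force: [4.7, -8.7, -0.1]
opening: 0.0235
```

Request:
move_arm --commands '[[[0, 0, 0.1, 0], [0, 0, 0, 0], [0, 0, 0, 0]]]'

```text
clock: 12.0
tool_pos: [0.4429, 0.0568, 0.0294]
orientation: [-1.2, 89.9, -72.2]
force: [5.3, -7.9, 0.5]
opening: 0.0232
```

Request:
move_arm --commands '[[[0, 0, 0.1, 0], [0, 0, 0.1, 0], [0, 0, 0, 0], [0, 0, 0, 0]]]'

```text
clock: 12.4
tool_pos: [0.4433, 0.0557, 0.0294]
orientation: [105.6, 90.0, 34.5]
force: [0.4, 0.7, 2.9]
opening: 0.0233
```

The force dropped to zero, so the sear holds it. I open and lift.

Request:
move_arm --commands '[[[0, 0, 0, 0], [0, 0, 0, 0], [0, 0, 0, 0], [0, 0, 0, 0], [0, 0, 0, 0]]]' --jaw 5.5

```text
clock: 12.9
tool_pos: [0.4432, 0.0554, 0.0292]
orientation: [-91.4, 90.0, -162.5]
force: [-0.3, 0.2, -0.2]
opening: 0.0534
```

Request:
move_arm --commands '[[[-1, 0, 0, 0], [-2, 0, 0, 0], [-2.5, 0, 0, 0], [-2.5, 0, 0, 0], [-2.5, 0, 0, 0], [0, 0, 0, 0]]]'

```text
clock: 13.5
tool_pos: [0.4455, 0.0563, 0.1383]
orientation: [94.8, 89.6, 23.8]
force: [-0.8, 0.5, 0.5]
opening: 0.0544
```

Run:
```python
from h import *
O=np.array([.4876,-.075]);a=np.radians(-71);X=np.array([np.cos(a),np.sin(a)]);Y=np.array([-X[1],X[0]])
n='side';p,d=shot(n);vs,us=np.mgrid[0:384,0:512];us=us.ravel();vs=vs.ravel()
W=world(n,d,us,vs);t=np.c_[(W[:,:2]-O)@X,(W[:,:2]-O)@Y,W[:,2]]*1000
q=t[(d[vs,us]>0)&(p[vs,us].max(1)<70)&(abs(t[:,0]+120)<50)&(abs(t[:,1])<20)&(abs(t[:,2]-65)<17)]
print('knob',len(q),q.min(0).round(),q.max(0).round())
o,M=axes();print(o['tool_pos'],o['opening'],o['force'],rel([.5755,-.0455,.15]))
```

```text
knob 173 [-152.  -10.   56.] [-129.   11.   82.]
[0.44441508 0.05598058 0.13651269] 0.05480029500596068 [-0.12893266 -0.58683868  0.48571227] [-1.32  9.1  13.86]
```

The knob centre is now at −140 mm, so the hammer is cocked at 0.040. Next comes the paddle, after a quick check of obstacle heights there.

Run:
```python
from h import *
n='side';p,d=np.load('/tmp/side.npz')['p'],np.load('/tmp/side.npz')['d']
p,d=shot('top');vs,us=np.mgrid[0:384,0:512];W=world('top',d,us.ravel(),vs.ravel());W=W[d.ravel()>0]
for x in np.arange(.58,.76,.02):
    r=W[(abs(W[:,0]-x)<.01)&(abs(W[:,1]+.045)<.12)&(W[:,2]>.03)&(W[:,2]<.4)]
    if len(r): print(round(x,2),r[:,1].min().round(3),r[:,1].max().round(3),r[:,2].max().round(3))
O=np.array([.4876,-.075])
```

```text
0.58 -0.063 -0.026 0.062
0.6 -0.147 -0.036 0.061
0.62 -0.155 -0.129 0.069
0.64 -0.1 -0.092 0.072
0.66 -0.108 -0.037 0.075
0.68 -0.115 0.011 0.076
0.7 -0.123 0.008 0.077
0.72 -0.128 0.001 0.076
0.74 -0.105 -0.006 0.078
0.76 -0.046 -0.013 0.075
```

Request:
move_arm --commands '[[[-1.3, 0, 2.3, 0], [0, 0, 2.3, 0], [0, 0, 2.3, 0], [0, 1.8, 2.3, 0], [0, 1.8, 2.3, 0], [0, 1.8, 2.3, 0], [0, 1.8, 0, 0], [0, 1.8, 0, 0]]]' --jaw 0

```text
clock: 14.4
tool_pos: [0.5732, -0.0467, 0.1458]
orientation: [-98.9, 89.8, -170.1]
force: [-0.2, 0.3, 1.0]
opening: 0.0007
```

Request:
move_arm --commands '[[[0, 0, 0, 0], [0, 0, 0, 0], [0, 0, 0, 0]]]'

```text
clock: 14.7
tool_pos: [0.5723, -0.046, 0.1467]
orientation: [-102.5, 89.9, -173.6]
force: [-0.2, 0.5, 0.5]
opening: 0.0001
```

Run:
```python
from h import *
print(rel([.5757,-.0453,.05]),get_obs()['tool_pos'],get_obs()['opening'])
ps=[]
for n in ['top','side']:
    p,d=shot(n); ps.append(p[110:260,170:345,::-1] if n=='top' else p[110:260,170:345,::-1])
cv2.imwrite('pics/d.png',cv2.resize(np.hstack(ps),(800,343),interpolation=cv2.INTER_CUBIC))
```

```text
[9.67 0.35 0.05] [ 0.5723274  -0.04596442  0.14669518] 6.567495881685203e-05
```

View pics/d.png

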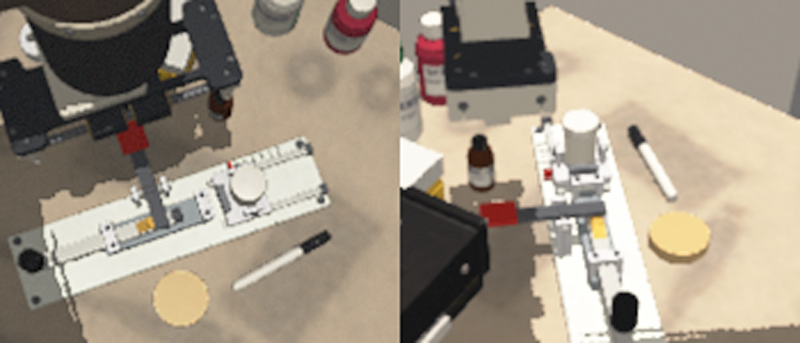

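The hammer is cocked with its knob at (31,262) in the left half, the carriage and bystanders are undisturbed, and the closed fingers are over the red paddle (132,137). I press down.

Request:
move_arm --commands '[[[2, 0.3, 0, 0], [2, 0, 0, 0], [2, 0, 0, 0], [2, 0, 0, 0], [1.5, 0, 0, 0], [1, 0, 0, 0], [0, 0, 0, 0]]]'

```text
clock: 15.5
tool_pos: [0.5751, -0.045, 0.0412]
orientation: [-99.1, 89.9, -170.2]
force: [0.2, -0.9, -0.3]
opening: 0.0007
```

Request:
move_arm --commands '[[[0.5, 0, 0, 0], [0.5, 0, 0, 0], [0.5, 0, 0, 0], [0.5, 0, 0, 0], [0.4, 0, 0, 0], [0, 0, 0, 0], [0, 0, 0, 0]]]'

```text
clock: 16.2
tool_pos: [0.5767, -0.0447, 0.0184]
orientation: [76.8, 89.9, 5.8]
force: [3.2, 1.1, 3.2]
opening: 0.0004
```

Request:
move_arm --commands '[[[0.3, 0, 0, 0], [0, 0, 0, 0], [0, 0, 0, 0]]]'

```text
clock: 16.5
tool_pos: [0.5766, -0.0448, 0.0157]
orientation: [73.9, 89.9, 2.9]
force: [1.9, 1.1, 5.4]
opening: 0.0003
```

```bash
cat > st.py <<'E'
from h import *
O=np.array([.4876,-.075]);a=np.radians(-71);X=np.array([np.cos(a),np.sin(a)]);Y=np.array([-X[1],X[0]])
for n in ['side','top']:
    p,d=shot(n);vs,us=np.mgrid[0:384,0:512];us=us.ravel();vs=vs.ravel();ok=d[vs,us]>0
    W=world(n,d,us,vs);t=np.c_[(W[:,:2]-O)@X,(W[:,:2]-O)@Y,W[:,2]]*1000
    c=p[vs,us].astype(int)
    q=t[ok&(c.max(1)<70)&(abs(t[:,0]+120)<50)&(abs(t[:,1])<20)&(abs(t[:,2]-80)<5)]
    k=t[ok&(abs(t[:,2]-84)<4)&(abs(t[:,1])<25)&(t[:,0]>60)&(t[:,0]<190)]
    r=t[ok&(c[:,0]>140)&(c[:,1]<70)&(c[:,2]<70)&(abs(t[:,0])<25)&(abs(t[:,1]-93)<25)&(t[:,2]>35)&(t[:,2]<80)]
    for m,v in (('knob',q),('cup',k),('paddle',r)): print(n,m,len(v),v.mean(0).round(1) if len(v) else '')
print(get_obs()['force'])
E
python3 st.py
```

```text
side knob 88 [-100.4    0.3   79.7]
side cup 135 [139.8   1.1  83.8]
side paddle 0 
top knob 53 [-96.    0.5  80. ]
top cup 194 [142.2   1.4  83.8]
top paddle 0 
[1.08524417 1.67009975 5.8991929 ]
```

It fired: the knob is home and the cup went from about 98 to 141 mm. I lift off.

Request:
move_arm --commands '[[[-0.5, 0, 0, 0], [-1, 0, 0, 0], [-2, 0, 0, 0], [-2.5, 0, 0, 0], [-2.5, 0, 0, 0], [-2.5, 0, 0, 0], [0, 0, 0, 0], [0, 0, 0, 0]]]'

```text
clock: 17.4
tool_pos: [0.5751, -0.045, 0.1255]
orientation: [-132.5, 90.0, 156.4]
force: [0.1, 0.2, -0.8]
opening: 0.0004
```

```bash
python3 st.py
python3 - <<'E'
from h import *
p=np.load('/tmp/top.npz')['p'];cv2.imwrite('pics/e.png',cv2.resize(p[110:260,170:345,::-1],(700,600)))
E
```

```text
side knob 87 [-100.1    0.3   79.6]
side cup 132 [140.    1.3  83.9]
side paddle 18 [-9.  91.  59.1]
top knob 62 [-96.7  -0.   79.7]
top cup 196 [142.2   1.3  83.9]
top paddle 0 
[-0.16512714 -0.57682987 -0.07558152]
```

View pics/e.png

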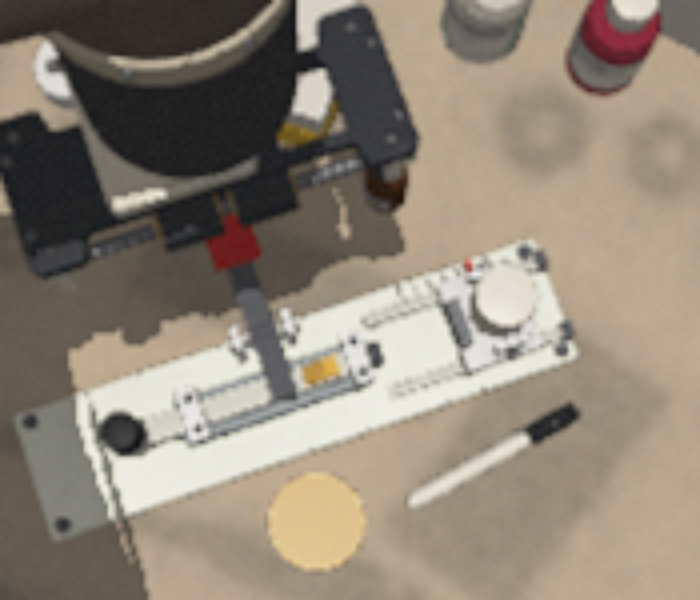

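The knob is home at (123,432), the carriage is far along at (505,298), the paddle is up (z 59 mm), and the petri dish, marker and bottle are in place. I hand in.

```bash
python3 -c "
from plant import *
print(close_job())"
```

```text
the job is handed in; nothing more can be done
None
```

The shock test was carried out and handed in at about 17.5 s of robot time; no verdict was reported. I drew the hammer back by its knob until the sear took the load and let go. The cocked hammer then stood by itself at about 40 mm. With closed fingers I pressed the red paddle about 14 mm, and the sear let the hammer go.

**Last checks**
- **Hammer:** the side view puts the knob at −100 mm, which is home. The top view read −97 mm, about 3 mm off and in line with its readings before the shot.
- **Carriage:** the cup moved about 43 mm along the scale and had stopped.
- **Paddle:** it was back up at 59 mm, though only 18 pixels in the side view supported that. The top view found none.
- **Hand and bystanders:** the fingers were about 95 mm clear and the wrist force was near zero. The petri dish, marker and bottle looked undisturbed, but I did not measure their positions again.

**What disagreed on the way**
- **Fingertip height:** the real fingertips were about 29 mm higher than the reported TCP. My first grasp therefore closed in the air above the knob. I measured the tips by depth and corrected for the offset.
- **Sear check:** the first time I eased the hammer forward to see if the sear held, I stopped just before its rest point. I drew it back to its stop once (25 N) and eased it forward again.

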